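# Hold an offcut in the sawing board with a push stick

## Task

Get the short square offcut ready for sawing: lay it along the fence on the sawing board, so that it reaches across the saw slot and its left end touches the stop block, and then lift the notched push stick up and off its hook. Set the stick's notch on the offcut's near top edge, between the stop block and the saw slot, and with one slanting push press the offcut flat against the fence and down on the board together, firmly but without ramming it, its end still at the stop. Finish while holding it so with the stick in the gripper and nothing else on the offcut, and leave the tape rolls, saw and glue bottle alone.

Things in the scene. Friction and masses are not known exactly. Their poses are not given: they have to be found in the camera images.
- saw_board: Sawing board: plywood bed fixed to the table, 150 (x) x 260 (y) x 15 mm, turned up to 0.25 rad. Origin: centre of its underside, on the table; x points to the fence (away from the robot), y along the fence to the stop block's end (left seen from the robot). Its top is 15 mm above the origin. A dark 3 mm saw slot runs along x at y = -85 mm.
- fence: Fence: straight hardwood strip along the bed's far side, fixed, 260 long, 24 thick, 20 mm high above the bed, with the saw slot through it at y = -85 mm. Origin: on its near upright face, middle of its length, level with the bed's top; axes as the sawing board's. The offcut goes against the plane x = 0.
- stop_block: Stop block: hardwood block fixed against the fence, 5 to 35 mm left of its middle; before the fence it is 34 deep (x), 36 wide (y), 34 mm high; it reaches over the fence, with a black thumb screw on top to 52 mm. Origin: at the fence's near face, level with the bed's top, on the block's right face (plane y = 0), which the offcut's left end goes against. Axes as the sawing board's.
- offcut: Offcut: a loose bar of planed pine, 38 x 38 mm square and 130 mm long, about 0.09 kg, lying on the table to the left or right of the sawing board. Origin: centre of its underside; y along its length (either way round will do). Wood on bed, fence and stop rubs with a friction of about 0.4.
- offcut_center (a point): The middle of the offcut, 19 mm from its four long faces and 65 mm from its ends.
- hook_stand: Hook stand, fixed on the table on the sawing board's other side from the offcut: foot 180 (x) x 110 (y) x 18 mm, square 45 mm post centred at x = -42.5 mm, its top 248 mm up. A level steel hook, 7 mm thick, centre line 215 mm up, leaves the post at x = -20 mm and runs to +x (roughly away from the robot, within 0.5 rad). Origin: centre of the foot's underside.
- hook_tip (a point): The end of the hook, turned up by 7 mm: at x = +77 mm of the stand, 222 mm above the table. To come off, the push stick must be raised 8 to 17 mm (best 12 mm), then drawn along the hook past this end, about 70 mm in all.
- push_stick: Push stick: plywood, 214 mm long, 0.07 kg, hanging on the hook about 50 mm from the post. Origin: middle of its 25 mm hole; z up along the hanging stick, x through its 15 mm thickness (along the hook), y across its width (38 mm at the handle, 32 below). Its top is 53 mm above the origin, the top 40 mm solid: grip there from above across the thickness, fingertips clear of the hook.
- push_stick_mouth (a point): Inner corner of the symmetric 90 degree V notch (bird's mouth) in the stick's lower end, cut right through its thickness; 150 mm below the stick's origin, on its axis; the prongs end 11 mm lower. With the stick leaning 35 to 50 degrees the notch fits the offcut's edge, one face on its top, one on its near side.
- tape_roll_wide: Bystander: roll of brown tape lying flat, 106 mm across, 48 mm high. Origin: centre of its underside.
- tape_roll_narrow: Bystander: roll of green tape lying flat, 92 mm across, 25 mm high. Origin: centre of its underside.
- saw: Bystander: back saw lying flat beyond the sawing board, wooden handle and 220 mm blade, 20 mm high, blade towards its +y. Origin: on the table, at the joint of handle and blade.
- glue_bottle: Bystander: upright yellow plastic glue bottle, 56 mm across, 160 mm high. Origin: centre of its underside.

How it is judged (in metres and radians):
On the way, in this order (a step that is already met when the one before it is completed fails the run):
1. the offcut lies let go on the sawing board's bed, by the fence (z of offcut_center in the frame of fence between 0.016 and 0.022 m and x of offcut_center in the frame of fence between -0.07 and -0.015 m and contact force between the fingers and offcut below 0.1 N), for 0.2 s.
2. the push stick is off its hook, in the gripper (distance between push_stick and hook_stand above 0.23 m and distance between push_stick and hook_tip above 0.04 m and contact force between push_stick and hook_stand below 0.1 N and contact force between the fingers and push_stick above 1 N), for 0.2 s.
At the end, for the whole second after the job is handed in: Stick held in the gripper, off the hook, pressing (over 4 N) between stop and slot; offcut flat on the bed, at rest, within 2.5 mm and 0.03 rad of the fence and 4 mm of the stop, pressing over 2 N on the fence, over 4 N on the bed, untouched by fingers or arm (x of offcut_center in the frame of fence between -0.0215 and -0.0165 m and z of offcut_center in the frame of fence between 0.0165 and 0.0215 m and y of offcut_center in the frame of stop_block between -0.069 and -0.063 m and angle between the y axis of offcut and the y axis of fence, either way round below 0.03 rad and contact force between offcut and fence above 2 N and contact force between offcut and saw_board above 4 N and contact force between push_stick and offcut above 4 N and y of push_stick_mouth in the frame of stop_block below 0 m and y of push_stick_mouth in the frame of saw_board above -0.0835 m and contact force between the fingers and push_stick above 2 N and contact force between each of the arm, the fingers and offcut below 0.2 N and contact force between push_stick and hook_stand below 0.2 N and linear speed of offcut below 0.02 m/s); the arm keeps its last pose, push and grip.
It fails at once if a tape roll, the saw or the glue bottle is moved more than 25 mm (distance of any of tape_roll_wide, tape_roll_narrow, saw, glue_bottle from where it was at the start of the episode above 0.025 m).
It fails at once if the offcut is rammed with the stick (over 70 N) (contact force between push_stick and offcut above 70 N).
It also fails if it takes over 72 s, if anything falls off the work surface, if the arm or the gripper's body presses on something with over 40 N, if the wrist force passes 120 N, or if a joint passes its speed limit or range.

## Robot

A 6-joint arm with a two-finger parallel gripper is mounted at the origin on the work surface. World frame = base frame: x ahead of the robot, y to its left, z up, the work surface at z = 0. Lengths are in mm, angles in rad, forces in N, time in s.
With the tool pointing down it reaches from about 275 to 750 mm from the base axis. Payload 10.2 kg.
Tool frame: the origin (TCP) lies midway between the tips of the shut fingers; the grasp point (between the pads) lies robot.tcp_to_grasp behind it (robot.tcp_to_grasp is the distance from the TCP to the grasp point, in mm); z points along the fingers, y is the direction in which the jaws open and shut (so a half turn about z gives the same grasp; the last joint's range is limited). The gripper opens to 88 mm and grips with 3 to 60 N. Pads are 18 mm wide; open, the fingers measure 123 mm over their backs; the gripper's body (75 mm by 187 mm) begins 45 mm behind the grasp point.
Start: joints at [1.092, 0.313, 1.498, -0, 1.331, -0.223], TCP at [132.848, 507.92, 238.72] pointing down, gripper open.
Joint ranges: [-2.94, 2.94], [-0.97, 2.17], [0.19, 2.56], [-1.23, 4.37], [0.02, 3.11], [-2.88, 2.88]. Speed limits (rad/s): [2.39, 2.39, 3.01, 3.14, 3.14, 3.14].

## Interface

Orientations are given as a unit quaternion [w, x, y, z].
In Python, from bench import robot, cams gives the robot as it stands. The module is installed in compiled form; this text tells all that it offers.
- The arm moves only by the shell command python3 -m inch 'ROWS' [FORCE]. ROWS is a JSON object of lists of equal length, an entry for each row: "gripper": the finger opening in mm, from 0 to 88.1; "delta_pos": the shift along the tool's x, y, z in mm, a list of three; "twist": the turn, a rotation vector about the tool's x, y, z in rad, a list of three. A call has 1 to 12 rows; each row is the pose to reach, as a shift and turn from the pose commanded when the call began, along the tool's axes at that moment; what a row does not reach only later rows make up. A row lasts 1/10 s, in which the tool goes at most 50 mm and 8.59 degrees, less where a joint would pass 70% of its speed; a pose out of reach is approached as far as the arm can. A call with a gripper value outside its range is refused whole. The fingers move at their own pace and stop on an object; FORCE is the grip in N (left out, the last holds). Time passes only in rows, so rows that repeat a pose let the fingers close. It gives the time, the measured TCP pose, the force and the opening at its end, in the units of the state.
- robot.read_state(): the state, without advancing time (a new reading comes with each control period).
- cams.get_image(name): name is "scene" or "top" or "wrist"; returns a dict with "pixels" (400x640x3 uint8, red, green, blue), "K" (3x3 intrinsics, pixels), "extrinsics" (4x4, takes a point from camera to world coordinates). Camera axes: x right, y down, z forward; pixel columns grow to the right and rows downward; lengths in mm; the calibration is good to about 2 mm. The wrist camera is an equidistant fisheye: a pixel r from the principal point sees the ray r / f radians off the axis. A picture is of the moment at which its call begins. There is no depth.
- robot.close_job(): hands the job in, once; it reports no verdict.
The state is a dict: "time": time; "joint_pos": joint angles; "qd": joint speeds; "tau": joint torques, N m; "tool_pos": TCP position; "orientation": TCP orientation; "wrist_force": force on the tool from outside, world axes, zero at the start; "torque": the same for the moment, N m; "gripper_width": finger opening in mm.
Only numpy, scipy, OpenCV 4.12 (cv2) and the standard library are available. Lean on these libraries where they do the work, as an engineer would, in place of code of your own. Each camera call takes 0.05 s, during which the arm holds its last target. There are 200 camera calls.

## Working session

There is one attempt and no reset: what is moved stays moved. The work goes in short steps, Python scripts to look and compute and a shell command to move; the robot and the scene stay as the last step left them, time stands still between calls to the robot, and variables do not carry over. Pictures are saved under pics/ and viewed, about 8 in all and at most 12, crops included, and the job is handed in when it is done.

```bash
mkdir -p pics; python3 - <<'E'
from bench import robot,cams
import cv2,numpy as np,pickle
print(robot.read_state(), robot.tcp_to_grasp)
for n in("scene","top"):
    d=cams.get_image(n); pickle.dump(d,open(f"{n}0.pkl","wb"))
    cv2.imwrite(f"pics/{n}0.png",d["pixels"][:,:,::-1]); print(n,np.round(d["K"],1).tolist(),np.round(d["extrinsics"],3).tolist())
E
```

```text
{'time': 0.0, 'joint_pos': array([ 1.09156843e+00,  3.13426570e-01,  1.49842279e+00,  2.25982105e-05,
        1.33097651e+00, -2.23413544e-01]), 'qd': array([-0.00094082,  0.00094425, -0.00028916, -0.00062644,  0.00018732,
       -0.00105766]), 'tau': array([-7.69412436e-04, -4.02212834e+01, -2.52266371e+01,  6.93891803e-02,
        3.52662429e-02, -9.53866447e-05]), 'tool_pos': array([132.74404358, 507.69677093, 238.17843355]), 'orientation': array([-2.22501374e-04,  1.27561339e-01,  9.91830492e-01, -5.75166376e-04]), 'wrist_force': array([-0.66507838,  0.11808766,  0.02954102]), 'torque': array([0.01140584, 0.01768318, 0.05223325]), 'gripper_width': 87.98205449870474} 18.700000000000003
scene [[451.7, 0.0, 329.5], [0.0, 451.7, 200.8], [0.0, 0.0, 1.0]] [[-0.851, 0.367, -0.376, 1002.573], [0.526, 0.617, -0.585, 610.414], [0.017, -0.696, -0.718, 992.738], [0.0, 0.0, 0.0, 1.0]]
top [[467.3, 0.0, 323.5], [0.0, 467.3, 200.6], [0.0, 0.0, 1.0]] [[-0.044, -0.979, 0.201, 303.988], [-0.999, 0.042, -0.012, -77.931], [0.003, -0.202, -0.979, 1583.45], [0.0, 0.0, 0.0, 1.0]]
```

View pics/scene0.png

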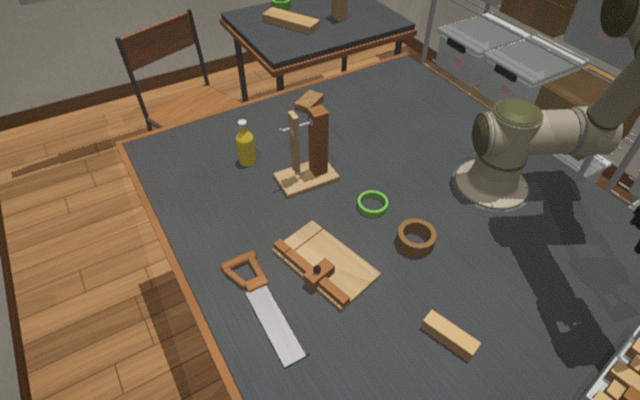

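View pics/top0.png

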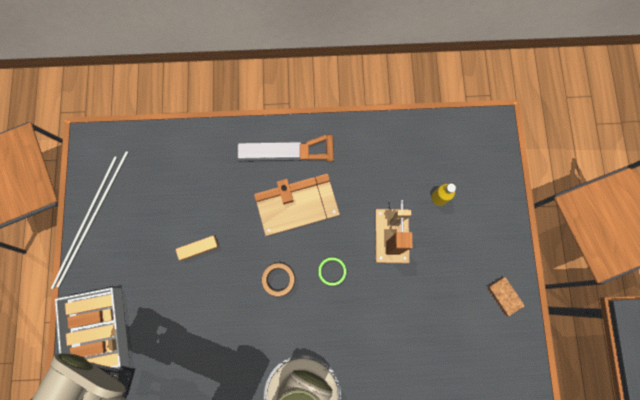

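The scene and top views show the offcut at top-px (197,248), the board at (298,205) with its stop at (285,190), and the stand at (395,235). The brown tape is at (278,280) and the green tape at (332,271).

```bash
cat > h.py <<'E'
from bench import robot,cams
import cv2,numpy as np,pickle
from scipy.spatial.transform import Rotation as R
def ray(d,u,v,fish=False):
    K,E=d["K"],d["extrinsics"]; x=(u-K[0,2])/K[0,0]; y=(v-K[1,2])/K[1,1]
    if fish:
        r=np.hypot(x,y); s=np.sin(r)/r if r>1e-9 else 1; c=np.array([x*s,y*s,np.cos(r)])
    else: c=np.array([x,y,1.])
    return E[:3,3],E[:3,:3]@(c/np.linalg.norm(c))
def onz(d,u,v,z,fish=False):
    o,r=ray(d,u,v,fish); return o+r*(z-o[2])/r[2]
def proj(d,p,fish=False):
    E=d["extrinsics"]; c=E[:3,:3].T@(np.array(p,float)-E[:3,3]); K=d["K"]
    if fish:
        rr=np.hypot(c[0],c[1]); th=np.arctan2(rr,c[2]); q=c[:2]/rr*th
    else: q=c[:2]/c[2]
    return q*[K[0,0],K[1,1]]+K[:2,2]
def tool(): 
    s=robot.read_state(); q=s["orientation"]; return np.array(s["tool_pos"]),R.from_quat(np.r_[q[1:],q[0]])
def cmd(p,Rt=None):
    P,Q=tool(); print("dpos",np.round(Q.inv().apply(np.array(p)-P),1),"twist",np.round((Q.inv()*Rt).as_rotvec(),4) if Rt is not None else "")
def mask(d,lo,hi): return cv2.inRange(cv2.cvtColor(d["pixels"],cv2.COLOR_RGB2HSV),np.array(lo),np.array(hi))
E
python3 - <<'E'
from h import *
d=pickle.load(open("top0.pkl","rb"))
hsv=cv2.cvtColor(d["pixels"],cv2.COLOR_RGB2HSV)
for u,v in((197,248),(298,215),(268,196),(320,182),(395,215)): print(hsv[v,u])
m=mask(d,(5,60,100),(30,255,255))
n,l,st,c=cv2.connectedComponentsWithStats(m)
for i in range(1,n):
    if st[i,4]>150 and 150<c[i,0]<480 and 100<c[i,1]<310:
        cn=cv2.findContours((l==i).astype(np.uint8),0,2)[0][0]; b=cv2.boxPoints(cv2.minAreaRect(cn))
        print(st[i],c[i].round(1)); 
        for z in (15,38): print(z,[onz(d,u,v,z)[:2].round(0).tolist() for u,v in b])
c=cv2.resize(d["pixels"][120:300,150:420],None,fx=2.95,fy=2.95,interpolation=cv2.INTER_CUBIC); cv2.imwrite("pics/c.png",c[:,:,::-1])
E
```

```text
[ 22  99 241]
[ 20  94 235]
[ 12 156 195]
[ 13 162 184]
[18 93 93]
[    0    43   640   357 77468] [344.1 162.5]
15 [[1269.0, 1065.0], [1169.0, -1286.0], [-55.0, -1064.0], [34.0, 948.0]]
38 [[1255.0, 1049.0], [1157.0, -1268.0], [-50.0, -1049.0], [38.0, 933.0]]
[300 134  34  28 581] [318.1 148.7]
15 [[870.0, -24.0], [865.0, -141.0], [766.0, -136.0], [771.0, -21.0]]
38 [[862.0, -25.0], [857.0, -140.0], [759.0, -135.0], [764.0, -22.0]]
[ 254  173   86   63 3478] [296.1 203.8]
15 [[682.0, 150.0], [747.0, -111.0], [574.0, -150.0], [512.0, 106.0]]
38 [[676.0, 147.0], [740.0, -110.0], [570.0, -149.0], [509.0, 103.0]]
[431 183  25  23 327] [442.  195.4]
15 [[627.0, -455.0], [679.0, -520.0], [630.0, -556.0], [579.0, -491.0]]
38 [[623.0, -449.0], [673.0, -513.0], [625.0, -549.0], [575.0, -485.0]]
[ 375  209   38   55 1621] [392.2 235. ]
15 [[590.0, -271.0], [584.0, -397.0], [401.0, -382.0], [407.0, -259.0]]
38 [[585.0, -268.0], [580.0, -393.0], [400.0, -378.0], [405.0, -256.0]]
[175 235  43  26 577] [196.2 247.8]
15 [[485.0, 411.0], [527.0, 279.0], [482.0, 263.0], [440.0, 394.0]]
38 [[482.0, 404.0], [523.0, 274.0], [479.0, 258.0], [438.0, 387.0]]
[261 263  34  34 515] [277.8 279.4]
15 [[370.0, 143.0], [444.0, 64.0], [365.0, -11.0], [292.0, 69.0]]
38 [[369.0, 140.0], [442.0, 62.0], [364.0, -11.0], [292.0, 67.0]]
```

View pics/c.png

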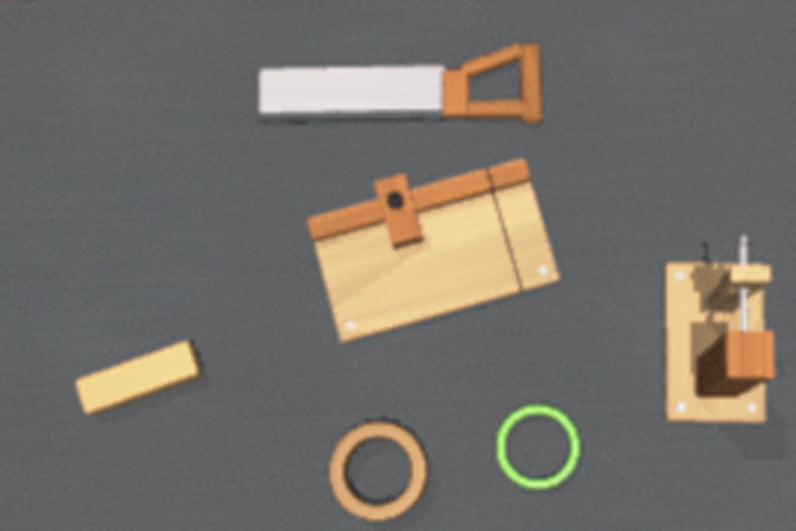

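The crop shows the fence on the board's far side, the slot to the right at crop-px (505,230), and the stop at (400,210). Board yaw is about 0.24 rad. The offcut is at about (480,331) with yaw about 0.31 rad. The stick hangs at crop-px (750,273), on the far side of the post.

```bash
python3 - <<'E'
from h import *
def down(a): # jaw (tool y) at world angle a, z down
    y=np.array([np.cos(a),np.sin(a),0]); z=np.array([0,0,-1.]); return R.from_matrix(np.c_[np.cross(y,z),y,z])
cmd([480,331,220],down(.308))
E
cat >> h.py <<'E'
def down(a):
    y=np.array([np.cos(a),np.sin(a),0]); z=np.array([0,0,-1.]); return R.from_matrix(np.c_[np.cross(y,z),y,z])
E
```

```text
dpos [-380.7  -83.1   18.2] twist [-1.200e-03  4.000e-04  1.007e+00]
```

```bash
python3 -m inch '{"gripper":[88,88,88,88,88,88,88,88,88,88,88],"delta_pos":[[-380,-83,18],[-380,-83,18],[-380,-83,18],[-380,-83,18],[-380,-83,18],[-380,-83,18],[-380,-83,18],[-380,-83,18],[-380,-83,18],[-380,-83,18],[-380,-83,18]],"twist":[[0,0,1.007],[0,0,1.007],[0,0,1.007],[0,0,1.007],[0,0,1.007],[0,0,1.007],[0,0,1.007],[0,0,1.007],[0,0,1.007],[0,0,1.007],[0,0,1.007]]}' 30
python3 - <<'E'
from h import *
d=cams.get_image("wrist"); pickle.dump(d,open("w1.pkl","wb")); cv2.imwrite("pics/w1.png",d["pixels"][:,:,::-1])
print(tool()[0],np.round(d["K"],1).tolist(),np.round(d["extrinsics"],2).tolist())
for n,p in dict(offc=[480,331,38],stop=[655,40,40],brd=[574,-150,15]).items(): print(n,proj(d,p,True))
E
```

```text
time: 1.2
tool_pos: [478.5, 332.1, 220.7]
orientation: [-0.0, 0.59, 0.808, -0.0]
wrist_force: [0.5, 0.0, 0.3]
gripper_width: 88.0
[478.4954578  332.21971016 220.8764777 ] [[309.7, 0.0, 322.3], [0.0, 309.7, 198.7], [0.0, 0.0, 1.0]] [[0.95, 0.29, 0.09, 456.37], [0.3, -0.91, -0.28, 402.45], [-0.0, 0.29, -0.96, 366.1], [0.0, 0.0, 0.0, 1.0]]
offc [323.38799465 177.33444845]
stop [372.22225955 382.82402341]
brd [294.20720106 420.49889157]
```

View pics/w1.png

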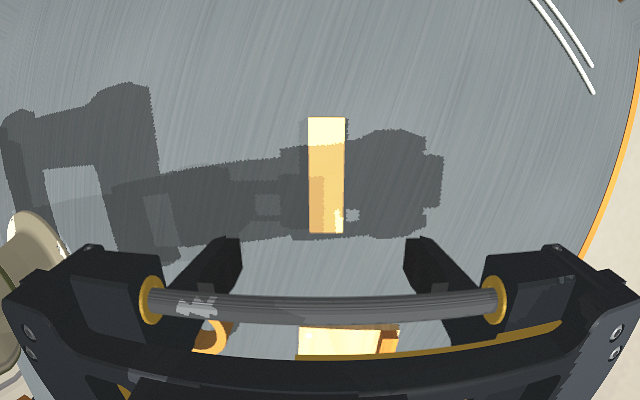

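The wrist view shows the offcut's top at u 307–345, v 117–233, in line with the jaws. I'll measure its corners and rim.

```bash
python3 - <<'E'
from h import *
d=pickle.load(open("w1.pkl","rb"))
m=mask(d,(8,50,60),(35,255,255)); m[:105]=0;m[242:]=0;m[:,:295]=0;m[:,355:]=0
cn=max(cv2.findContours(m,0,1)[0],key=cv2.contourArea)
P=np.array([onz(d,u,v,38,True)[:2] for u,v in cn[:,0]],np.float32)
r=cv2.minAreaRect(P); b=cv2.boxPoints(r); print(cn[:,0].min(0),cn[:,0].max(0),r,b.round(1).tolist())
E
```

```text
[308 117] [345 233] ((482.83123779296875, 331.81298828125), (39.3751220703125, 130.87152099609375), 17.618927001953125) [[444.29998779296875, 388.20001220703125], [483.8999938964844, 263.5], [521.4000244140625, 275.3999938964844], [481.79998779296875, 400.1000061035156]]
```

```bash
python3 -c "
from h import *
cmd([482.5,332,10],down(.3075))"
```

```text
dpos [ -1.5   3.8 210.9] twist [-0.0001 -0.0001  0.002 ]
```

```bash
python3 -m inch '{"gripper":[88,88,88,88,88,88,88,20,20,20,20],"delta_pos":[[-1.5,3.8,50],[-1.5,3.8,100],[-1.5,3.8,150],[-1.5,3.8,190],[-1.5,3.8,211],[-1.5,3.8,211],[-1.5,3.8,211],[-1.5,3.8,211],[-1.5,3.8,211],[-1.5,3.8,211],[-1.5,3.8,211]],"twist":[[0,0,0],[0,0,0],[0,0,0],[0,0,0],[0,0,0],[0,0,0],[0,0,0],[0,0,0],[0,0,0],[0,0,0],[0,0,0]]}' 25
python3 -m inch '{"gripper":[20,20,20,20,20],"delta_pos":[[0,0,0],[0,0,0],[0,0,-40],[0,0,-70],[0,0,-70]],"twist":[[0,0,0],[0,0,0],[0,0,0],[0,0,0],[0,0,0]]}'
python3 - <<'E'
from h import *
# board pose from scene + top : near corners at z=15
t=pickle.load(open("top0.pkl","rb")); s=pickle.load(open("scene0.pkl","rb"))
for n,d,roi in(("top",t,(245,165,345,245)),("scene",s,(265,212,390,315))):
    m=mask(d,(14,40,100),(32,150,255)); x0,y0,x1,y1=roi; k=np.zeros_like(m);k[y0:y1,x0:x1]=m[y0:y1,x0:x1]
    k=cv2.morphologyEx(k,cv2.MORPH_CLOSE,np.ones((5,5)))
    cn=max(cv2.findContours(k,0,1)[0],key=cv2.contourArea)
    P=np.array([onz(d,u,v,15)[:2] for u,v in cn[:,0]],np.float32)
    r=cv2.minAreaRect(P); print(n,r,cv2.boxPoints(r).round(1).tolist())
E
```

```text
time: 2.35
tool_pos: [483.7, 331.3, 10.2]
orientation: [0.0, 0.59, 0.807, 0.0]
wrist_force: [-0.3, -0.0, 0.4]
gripper_width: 58.1
time: 2.85
tool_pos: [485.3, 332.0, 83.6]
orientation: [0.002, 0.59, 0.807, 0.003]
wrist_force: [0.4, -0.2, -0.8]
gripper_width: 38.3
top ((604.19677734375, -7.264129638671875), (127.18291473388672, 265.8904724121094), 13.894502639770508) [[510.5, 106.5], [574.4000244140625, -151.60000610351562], [697.9000244140625, -121.0], [634.0, 137.10000610351562]]
scene ((618.997802734375, -9.209426879882812), (157.123291015625, 279.48236083984375), 13.804408073425293) [[509.3999938964844, 107.80000305175781], [576.0, -163.6999969482422], [728.5999755859375, -126.19999694824219], [661.9000244140625, 145.1999969482422]]
```

```bash
python3 - <<'E'
from h import *
t=pickle.load(open("top0.pkl","rb"))
a=.2425; ex=np.array([np.cos(a),np.sin(a)]); ey=np.array([-ex[1],ex[0]]); O=np.array([666,8.])
for n,u,v,z in(("slot near",326.9,218.3,15),("slot fence",150+495/2.95,120+185/2.95,15),("stop R near",293.4,200.7,49),("stop L near",150+395/2.95,120+245/2.95,49)):
    p=onz(t,u,v,z)[:2]; print(n,p.round(1),((p-O)@ex).round(1),((p-O)@ey).round(1))
ys=None
p=onz(t,293.4,200.7,49)[:2]; ys=(p-O)@ey
c=O+ex*(-19-28)+ey*(ys-65-6); print("target offcut centre",c)
cmd([*c,85],down(a))
E
```

```text
slot near [ 564.6 -105.4] -125.7 -85.8
slot fence [690.3 -79.7] 2.6 -90.9
stop R near [623.5   4.6] -42.1 7.0
stop L near [616.8  36.7] -40.8 39.6
target offcut centre [635.75466815 -65.45858195]
dpos [-424.4   22.9   -1.6] twist [ 0.0069 -0.0009  0.0655]
```

```bash
python3 -m inch '{"gripper":[20,20,20,20,20,20,20,20,20,20,20,20],"delta_pos":[[-40,2,-30],[-80,4,-30],[-130,7,-30],[-180,10,-30],[-230,13,-30],[-280,16,-30],[-330,18,-30],[-380,21,-30],[-424,23,-30],[-424,23,-30],[-424,23,-15],[-424,23,0]],"twist":[[0,0,0],[0,0,0.0655],[0,0,0.0655],[0,0,0.0655],[0,0,0.0655],[0,0,0.0655],[0,0,0.0655],[0,0,0.0655],[0,0,0.0655],[0,0,0.0655],[0,0,0.0655],[0,0,0.0655]]}'
python3 - <<'E'
from h import *
for n in("top","scene"):
    d=cams.get_image(n); pickle.dump(d,open(n+"2.pkl","wb"))
d=cams.get_image("wrist"); pickle.dump(d,open("w2.pkl","wb")); cv2.imwrite("pics/w2.png",d["pixels"][:,:,::-1])
cmd([635.7,-65.4,28],down(.2425))
E
```

```text
time: 4.05
tool_pos: [633.3, -64.7, 77.7]
orientation: [-0.001, 0.616, 0.788, -0.0]
wrist_force: [0.6, -0.1, -2.3]
gripper_width: 37.6
dpos [-1.7  2.6 49.8] twist [-0.0031 -0.0019  0.0016]
```

View pics/w2.png

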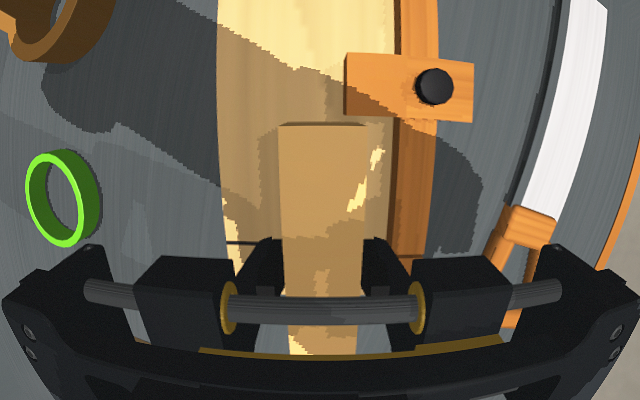

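The wrist view shows the offcut held, with its left end at v≈125. The stop's right-near top corner is at about (345,114), and the fence's near edge runs along u≈400.

```bash
python3 - <<'E'
from h import *
d=pickle.load(open("w2.pkl","rb")); 
hs=cv2.cvtColor(d["pixels"],cv2.COLOR_RGB2HSV)
for u,v,z in((345,114,49),(345,54,49),(402,122,49),(400,10,35),(402,40,35),(400,150,35),(389,250,35),(280,125,106),(365,125,106)): print(u,v,z,onz(d,u,v,z,True)[:2].round(1))
E
```

```text
345 114 49 [627.4   7.2]
345 54 49 [619.1  40. ]
402 122 49 [659.7  11.5]
400 10 35 [644.9  80.5]
402 40 35 [650.5  61.4]
400 150 35 [666.9  -5.2]
389 250 35 [680.6 -71.6]
280 125 106 [600.9  -2.5]
365 125 106 [631.7   5.2]
```

```bash
python3 -m inch '{"gripper":[20,20,20,20,20],"delta_pos":[[0,0,30],[0,0,44],[0,0,49],[0,0,51],[0,0,52]],"twist":[[0,0,0],[0,0,0],[0,0,0],[0,0,0],[0,0,0]]}'
python3 -m inch '{"gripper":[20,20,20,20],"delta_pos":[[1,0,0],[3,0,0],[4,0,0],[4,0,0]],"twist":[[0,0,0],[0,0,0],[0,0,0],[0,0,0]]}'
```

```text
time: 4.7
tool_pos: [634.5, -65.7, 32.1]
orientation: [0.001, 0.616, 0.788, -0.0]
wrist_force: [-13.4, 1.1, 31.0]
gripper_width: 37.6
time: 5.1
tool_pos: [635.6, -63.7, 32.1]
orientation: [0.004, 0.616, 0.788, 0.001]
wrist_force: [-1.1, -6.5, 20.6]
gripper_width: 38.0
```

```bash
python3 -m inch '{"gripper":[20,20,20,20,20,20,20],"delta_pos":[[0,0,-4],[1,0,-5],[3,0,-5],[5,0,-5],[6,0,-5],[7,0,-5],[7,0,-5]],"twist":[[0,0,0],[0,0,0],[0,0,0],[0,0,0],[0,0,0],[0,0,0],[0,0,0]]}'
```

```text
time: 5.8
tool_pos: [632.7, -60.7, 33.9]
orientation: [0.004, 0.617, 0.787, -0.002]
wrist_force: [1.9, -28.2, 0.8]
gripper_width: 37.7
```

```bash
python3 -m inch '{"gripper":[20,20,54,54,54,54,54,54,54],"delta_pos":[[-3,0,0],[-4,0,0],[-4,0,0],[-4,0,0],[-4,0,0],[-4,0,-20],[-4,0,-60],[-4,0,-100],[-4,0,-110]],"twist":[[0,0,0],[0,0,0],[0,0,0],[0,0,0],[0,0,0],[0,0,0],[0,0,0],[0,0,0],[0,0,0]]}'
python3 - <<'E'
from h import *
d=cams.get_image("wrist"); pickle.dump(d,open("w3.pkl","wb")); cv2.imwrite("pics/w3.png",d["pixels"][:,:,::-1])
E
```

```text
time: 6.7
tool_pos: [633.8, -58.9, 147.3]
orientation: [0.003, 0.616, 0.788, 0.001]
wrist_force: [0.4, 0.4, -0.7]
gripper_width: 54.0
```

View pics/w3.png

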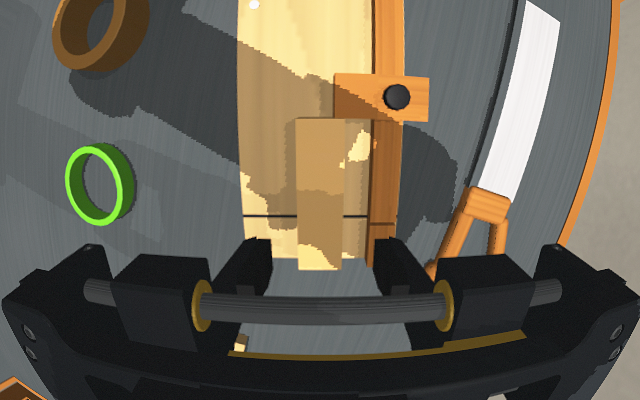

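The wrist view shows the offcut with its left end on the stop at v≈118, crossing the slot at v≈216. There is about a 25 mm gap to the fence, from u 344 to 370. Next I push it to the fence with closed fingers.

```bash
python3 -m inch '{"gripper":[0,0,0,0,0,0,0,0,0],"delta_pos":[[0,-50,0],[0,-50,20],[0,-50,70],[0,-50,110],[0,-50,122],[0,-45,122],[0,-40,122],[0,-35,122],[0,-30,122]],"twist":[[0,0,0],[0,0,0],[0,0,0],[0,0,0],[0,0,0],[0,0,0],[0,0,0],[0,0,0],[0,0,0]]}'
python3 -m inch '{"gripper":[0,0,0,0,0,0,0],"delta_pos":[[0,3,0],[0,6,0],[0,9,0],[0,12,0],[0,15,0],[0,17,0],[0,17,0]],"twist":[[0,0,0],[0,0,0],[0,0,0],[0,0,0],[0,0,0],[0,0,0],[0,0,0]]}'
```

```text
time: 7.65
tool_pos: [604.1, -66.3, 21.8]
orientation: [0.001, 0.616, 0.788, 0.0]
wrist_force: [-1.6, -0.7, 0.9]
gripper_width: 0.7
time: 8.35
tool_pos: [619.9, -62.1, 20.7]
orientation: [0.0, 0.616, 0.787, 0.0]
wrist_force: [-0.1, 0.7, -0.2]
gripper_width: 0.5
```

```bash
python3 -m inch '{"gripper":[0,0,0,0],"delta_pos":[[0,3,0],[0,6,0],[0,8,0],[0,8,0]],"twist":[[0,0,0],[0,0,0],[0,0,0],[0,0,0]]}'
```

```text
time: 8.75
tool_pos: [623.4, -61.1, 20.6]
orientation: [-0.005, 0.616, 0.788, -0.004]
wrist_force: [-28.9, -7.0, 16.4]
gripper_width: 0.5
```

```bash
python3 -m inch '{"gripper":[0,0,0,0],"delta_pos":[[0,3,0],[0,6,0],[0,8,0],[0,8,0]],"twist":[[0,0,0],[0,0,0],[0,0,0],[0,0,0]]}'
```

```text
time: 9.15
tool_pos: [623.3, -61.0, 20.7]
orientation: [-0.013, 0.616, 0.788, -0.011]
wrist_force: [-84.2, -19.1, 49.2]
gripper_width: -0.0
```

The offcut is firmly at the fence, and that push was harder than needed. I'll back off, lift and look.

```bash
python3 -m inch '{"gripper":[0,0,0,0,0,0,0],"delta_pos":[[0,-12,0],[0,-25,0],[0,-35,-10],[0,-35,-60],[0,-35,-110],[0,-35,-160],[0,-35,-160]],"twist":[[0,0,0],[0,0,0],[0,0,0],[0,0,0],[0,0,0],[0,0,0],[0,0,0]]}'
python3 - <<'E'
from h import *
d=cams.get_image("wrist"); pickle.dump(d,open("w4.pkl","wb")); cv2.imwrite("pics/w4.png",d["pixels"][:,:,::-1])
t=cams.get_image("top"); pickle.dump(t,open("top4.pkl","wb"))
E
```

```text
time: 9.85
tool_pos: [603.9, -67.3, 188.0]
orientation: [0.006, 0.616, 0.787, 0.002]
wrist_force: [-0.2, 0.3, -0.1]
gripper_width: 0.6
```

View pics/w4.png

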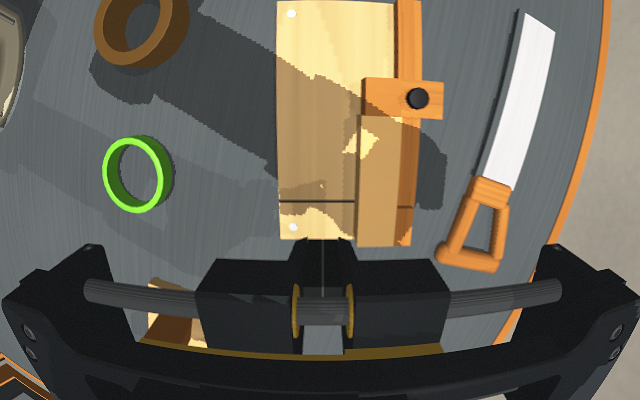

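The wrist view shows the offcut flush with the fence, its near edge at u≈358 and its left end at v≈116 by the stop. I'll check the numbers.

```bash
python3 - <<'E'
from h import *
d=pickle.load(open("w4.pkl","rb"))
ex=np.array([.971,.2395]);ey=np.array([-.2395,.971]);S=np.array([660.4,15.4])
for n,u,v,z in(("end near",359,116,53),("far end near",357,246,53),("endfar",400,118,53),("stop near R",362,115,49),("stop near L",364,79,49),("fence",399,30,35)):
    p=onz(d,u,v,z,True)[:2]-S; print(n,(p@ex).round(1),(p@ey).round(1))
# stick from two original views: stick top, hook
t=pickle.load(open("top0.pkl","rb")); s=pickle.load(open("scene0.pkl","rb"))
b=cv2.resize(t["pixels"][195:275,365:425],None,fx=7,fy=7,interpolation=2); c=cv2.resize(s["pixels"][85:205,265:350],None,fx=4.6,fy=4.6,interpolation=2)
o=np.zeros((560,820,3),np.uint8); o[:b.shape[0],:b.shape[1]]=b; o[:c.shape[0],425:425+c.shape[1]]=c[:,:395]; cv2.imwrite("pics/st.png",o[:,:800,::-1])
E
```

```text
end near -40.2 -1.2
far end near -38.2 -129.0
endfar -2.1 -1.9
stop near R -36.9 -0.4
stop near L -35.4 33.0
fence 1.0 85.6
```

View pics/st.png

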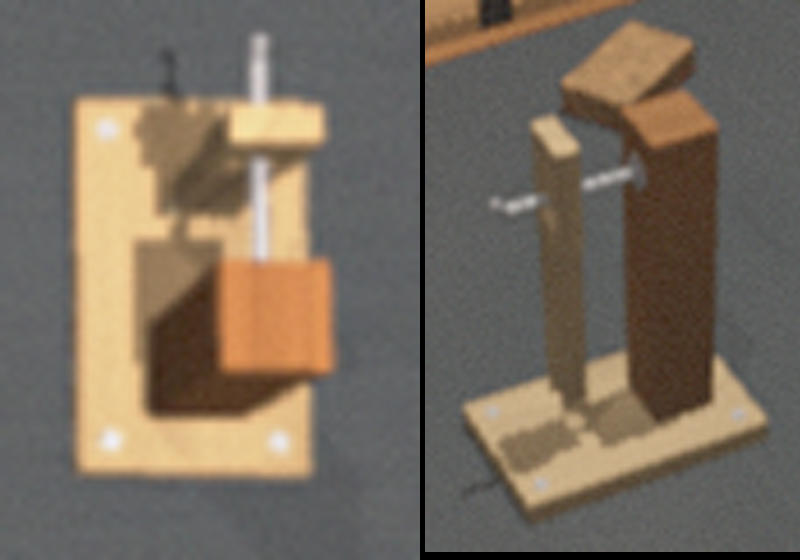

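The crops show the stick's top at top-view px (404.7,212.7) and scene px (293.3,114.6). The hook runs out beyond it, away from the robot.

```bash
python3 - <<'E'
from h import *
t=pickle.load(open("top0.pkl","rb")); s=pickle.load(open("scene0.pkl","rb"))
F=lambda u,v:(365+u/7,195+v/7); G=lambda u,v:(265+(u-425)/4.6,85+v/4.6)
def tri(a,b):
    o1,r1=ray(t,*a);o2,r2=ray(s,*b); k=np.linalg.lstsq(np.c_[r1,-r2],o2-o1,rcond=None)[0]
    p,q=o1+r1*k[0],o2+r2*k[1]; return (p+q)/2,np.linalg.norm(p-q)
print("stick top",tri(F(278,122),G(555,136)))
print("hook tip",tri(F(260,42),G(497,203)))
for uv,z in(((278,122),259),((235,122),259),((322,122),259),((260,42),222),((260,250),215),((275,318),248),((222,262),248),((330,262),248)): print(uv,z,onz(t,*F(*uv),z).round(1))
for uv,z in(((555,136),259),((672,120),248)): print("s",uv,onz(s,*G(*uv),z).round(1))
fc=[onz(t,*F(*uv),18)[:2].round(1).tolist() for uv in((75,97),(310,97),(312,470),(75,470))]; print("foot",fc)
E
```

```text
stick top (array([ 530.04688419, -324.83054454,  258.17426243]), np.float64(3.768730307417056))
hook tip (array([ 570.8521773 , -326.54076052,  222.68774679]), np.float64(3.855411890154744))
(278, 122) 259 [ 531.4 -325.9  259. ]
(235, 122) 259 [ 532.2 -308.2  259. ]
(322, 122) 259 [ 530.7 -344.   259. ]
(260, 42) 222 [ 572.6 -327.9  222. ]
(260, 250) 215 [ 484.6 -322.2  215. ]
(275, 318) 248 [ 452.  -320.3  248. ]
(222, 262) 248 [ 476.  -300.3  248. ]
(330, 262) 248 [ 474.1 -344.7  248. ]
s (555, 136) [ 529.4 -322.1  259. ]
s (672, 120) [ 452.  -314.5  248. ]
foot [[589.4, -273.1], [584.5, -387.5], [404.3, -373.9], [409.2, -261.1]]
```

```bash
python3 -c "
from h import *
cmd([530.5,-324.5,300],down(-.06))"
```

```text
dpos [-233.2 -130.7 -118.7] twist [0.0016 0.0006 0.3025]
```

```bash
python3 -m inch '{"gripper":[40,40,40,40,40,40,40,40,40,40],"delta_pos":[[0,-10,-45],[-20,-20,-90],[-50,-40,-119],[-90,-60,-119],[-130,-80,-119],[-170,-100,-119],[-210,-120,-119],[-233,-131,-119],[-233,-131,-119],[-233,-131,-119]],"twist":[[0,0,0],[0,0,0.1],[0,0,0.2],[0,0,0.3],[0,0,0.3025],[0,0,0.3025],[0,0,0.3025],[0,0,0.3025],[0,0,0.3025],[0,0,0.3025]]}' 25
python3 - <<'E'
from h import *
d=cams.get_image("wrist"); pickle.dump(d,open("w5.pkl","wb"))
cv2.imwrite("pics/w5.png",d["pixels"][:,:,::-1])
print(proj(d,[530.5,-324.5,259],True)); cmd([530.5,-324.5,224],down(-.06))
E
```

```text
time: 10.95
tool_pos: [530.0, -324.1, 298.0]
orientation: [-0.002, 0.728, 0.685, 0.0]
wrist_force: [0.1, 0.6, 0.6]
gripper_width: 39.9
[322.43684584 226.30558739]
dpos [-1.2  0.3 74.5] twist [-0.0015 -0.0016  0.0007]
```

View pics/w5.png

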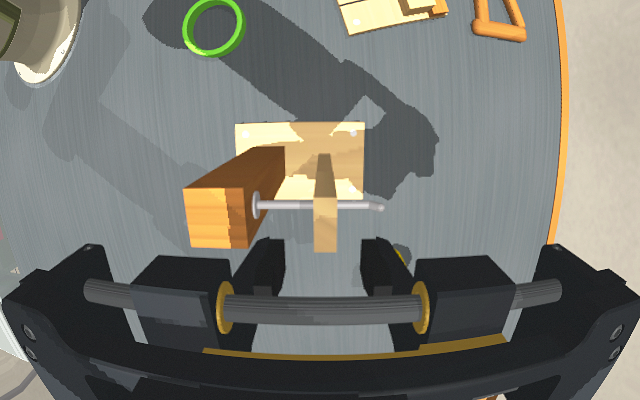

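The wrist view shows the stick's top at u 313–337, v 198–252, in line with the jaws and between the fingers, with the hook level in u. The measured spot fits within about 2 mm, so I'll grip.

```bash
python3 -m inch '{"gripper":[40,40,40,40,10,10,10,10],"delta_pos":[[-1,1.5,30],[-1,1.5,60],[-1,1.5,73],[-1,1.5,74],[-1,1.5,74],[-1,1.5,74],[-1,1.5,74],[-1,1.5,74]],"twist":[[0,0,0],[0,0,0],[0,0,0],[0,0,0],[0,0,0],[0,0,0],[0,0,0],[0,0,0]]}' 50
python3 -m inch '{"gripper":[10,10,10],"delta_pos":[[0,0,0],[0,0,0],[0,0,0]],"twist":[[0,0,0],[0,0,0],[0,0,0]]}'
```

```text
time: 11.8
tool_pos: [531.7, -325.7, 226.7]
orientation: [0.001, 0.728, 0.686, 0.0]
wrist_force: [1.0, -0.2, 4.2]
gripper_width: 15.0
time: 12.1
tool_pos: [531.7, -325.7, 226.6]
orientation: [0.001, 0.728, 0.686, 0.0]
wrist_force: [0.4, 1.7, 6.4]
gripper_width: 14.6
```

```bash
python3 -m inch '{"gripper":[10,10,10,10],"delta_pos":[[0,0,-5],[0,0,-10],[0,0,-13],[0,0,-13]],"twist":[[0,0,0],[0,0,0],[0,0,0],[0,0,0]]}'
python3 - <<'E'
from h import *
o=np.zeros((400,640,3),np.uint8)
s=cams.get_image("scene"); c=cv2.resize(s["pixels"][85:205,245:345],None,fx=5,fy=5,interpolation=2); cv2.imwrite("pics/st2.png",c[:,:,::-1])
E
```

```text
time: 12.5
tool_pos: [531.6, -325.6, 239.1]
orientation: [0.0, 0.728, 0.686, 0.0]
wrist_force: [-0.4, 0.1, -1.3]
gripper_width: 14.2
```

View pics/st2.png

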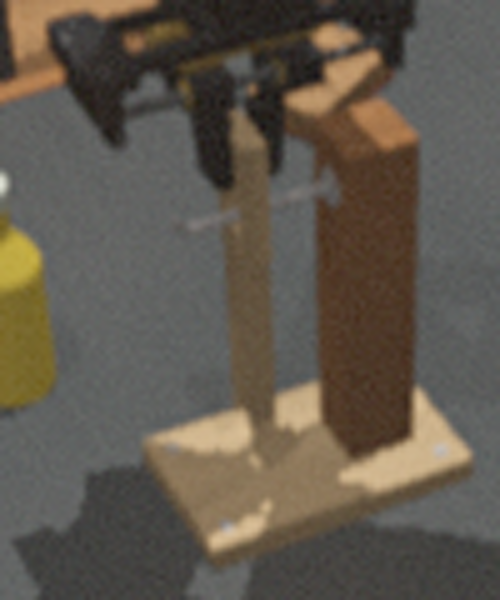

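The picture shows the stick gripped square and raised off the hook's top, and the wrist force is about the stick's weight alone. I'll draw it out along the hook.

```bash
python3 -m inch '{"gripper":[10,10,10,10,10],"delta_pos":[[0,8,0],[0,18,0],[0,28,0],[0,38,0],[0,38,0]],"twist":[[0,0,0],[0,0,0],[0,0,0],[0,0,0],[0,0,0]]}'
python3 -m inch '{"gripper":[10,10,10,10,10,10,10],"delta_pos":[[0,10,0],[0,22,0],[0,34,0],[0,46,0],[0,56,0],[0,60,-10],[0,60,-40]],"twist":[[0,0,0],[0,0,0],[0,0,0],[0,0,0],[0,0,0],[0,0,0],[0,0,0]]}'
```

```text
time: 13.05
tool_pos: [570.4, -327.6, 237.9]
orientation: [-0.0, 0.728, 0.686, 0.0]
wrist_force: [0.3, 0.3, -0.2]
gripper_width: 14.5
time: 13.75
tool_pos: [629.0, -330.9, 275.6]
orientation: [-0.003, 0.728, 0.686, -0.001]
wrist_force: [-0.3, 0.1, -0.4]
gripper_width: 14.6
```

The stick is off the hook. Next I move it over the board, turned so its thickness runs along the offcut's edge, and then lean it.

```bash
cat >> h.py <<'E'
ex=np.array([.971,.2395,0]);ey=np.array([-.2395,.971,0]);ez=np.array([0,0,1.]);S=np.array([660.4,15.4,15.])
def press(back,ys=-60,lean=43,L=170.6):
    l=np.radians(lean); d=np.sin(l)*ex-np.cos(l)*ez; E=S-38*ex+ys*ey+38*ez
    return E-(L+back)*d, R.from_matrix(np.c_[np.cross(-ey,d),-ey,d])
E
python3 -c "
from h import *
p,Q=press(60); print(p)
cmd([560,-90,300],down(.2418-np.pi/2))"
```

```text
[485.163974   -89.62688283 221.65016359]
dpos [236.4 -83.4 -23.1] twist [-7.2000e-03  4.0000e-04  1.2693e+00]
```

```bash
python3 -m inch '{"gripper":[10,10,10,10,10,10,10,10,10,10,10,10],"delta_pos":[[40,0,-20],[80,0,-23],[120,-20,-23],[160,-40,-23],[200,-60,-23],[236,-83,-23],[236,-83,-23],[236,-83,-23],[236,-83,-23],[236,-83,-23],[236,-83,-23],[236,-83,-23]],"twist":[[0,0,0.1],[0,0,0.24],[0,0,0.38],[0,0,0.52],[0,0,0.66],[0,0,0.8],[0,0,0.94],[0,0,1.08],[0,0,1.22],[0,0,1.269],[0,0,1.269],[0,0,1.269]]}'
python3 -c "
from h import *
p,Q=press(60); cmd(p,Q); print(robot.read_state()['joint_pos'].round(2))"
```

```text
time: 14.95
tool_pos: [560.5, -90.8, 301.7]
orientation: [-0.0, 0.993, 0.121, -0.0]
wrist_force: [-0.0, 0.5, -0.7]
gripper_width: 14.4
dpos [-72.8 -19.3  80. ] twist [-6.000e-04  7.506e-01  1.400e-03]
[-0.37  0.38  1.25 -0.    1.52  0.96]
```

```bash
python3 -m inch '{"gripper":[10,10,10,10,10,10,10,10,10,10],"delta_pos":[[-20,-5,0],[-40,-10,0],[-60,-19,0],[-73,-19,0],[-73,-19,0],[-73,-19,20],[-73,-19,40],[-73,-19,60],[-73,-19,80],[-73,-19,80]],"twist":[[0,0.14,0],[0,0.28,0],[0,0.42,0],[0,0.56,0],[0,0.70,0],[0,0.75,0],[0,0.75,0],[0,0.75,0],[0,0.75,0],[0,0.75,0]]}'
python3 - <<'E'
from h import *
p,Q=press(60); cmd(p,Q); print(robot.read_state()['joint_pos'].round(2))
P,T=tool(); d=cams.get_image("wrist"); pickle.dump(d,open("w6.pkl","wb")); cv2.imwrite("pics/w6.png",d["pixels"][:,:,::-1])
print("mouth pred",(P+T.apply([0,0,170.6])).round(1),proj(d,P+T.apply([0,0,170.6]),True),"edge",proj(d,press(0,L=0)[0],True))
E
```

```text
time: 15.95
tool_pos: [484.4, -89.3, 219.7]
orientation: [-0.045, 0.924, 0.112, 0.362]
wrist_force: [-0.1, 0.0, -0.6]
gripper_width: 14.8
dpos [ 1.8  0.5 -0.9] twist [-0.0023  0.0032 -0.0011]
[-0.73  0.01  2.1   0.92  0.79  0.01]
mouth pred [596.9 -61.2  94.6] [321.0965128  179.29723388] edge [322.07762072 166.20815047]
```

View pics/w6.png

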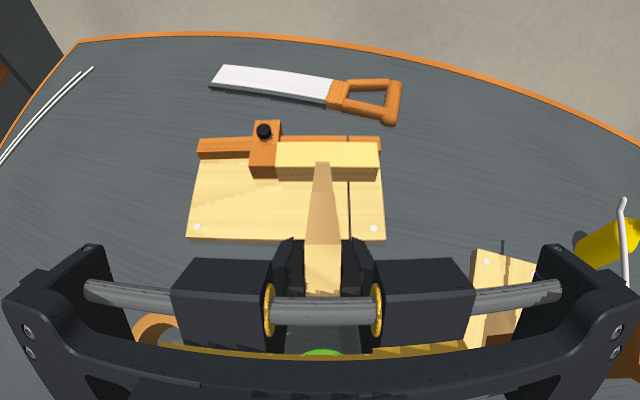

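The wrist view shows the stick's lower end at (322,162), pointing at the offcut's near top edge at v≈167. It is between the stop at u≈277 and the slot at u≈349. I'll approach along the axis.

```bash
python3 -c "
from h import *
d=pickle.load(open('w6.pkl','rb'));P,T=tool()
for x in(11,16): print(proj(d,P+T.apply([x,0,181.6]),True))"
python3 -m inch '{"gripper":[10,10,10,10,10,10],"delta_pos":[[1,0,15],[1.5,0,30],[1.5,0,42],[1.5,0,50],[1.5,0,54],[1.5,0,54]],"twist":[[0,0,0],[0,0,0],[0,0,0],[0,0,0],[0,0,0],[0,0,0]]}'
python3 -m inch '{"gripper":[10,10,10,10],"delta_pos":[[0,0,1],[0,0,2],[0,0,3],[0,0,3]],"twist":[[0,0,0],[0,0,0],[0,0,0],[0,0,0]]}'
python3 -c "
from h import *
p,Q=press(0); cmd(p,Q)"
```

```text
[321.74449398 165.55099277]
[321.73390069 160.95805592]
time: 16.6
tool_pos: [522.2, -80.8, 183.6]
orientation: [-0.044, 0.924, 0.113, 0.364]
wrist_force: [-0.5, -0.2, -1.6]
gripper_width: 14.4
time: 17.0
tool_pos: [523.9, -80.4, 181.1]
orientation: [-0.044, 0.924, 0.112, 0.364]
wrist_force: [-1.0, -0.4, -0.2]
gripper_width: 14.8
dpos [-1.5 -0.3  3.2] twist [0.0003 0.0006 0.0001]
```

```bash
for i in 1 2; do python3 -m inch '{"gripper":[10,10,10],"delta_pos":[[0,0,0.7],[0,0,1.5],[0,0,1.5]],"twist":[[0,0,0],[0,0,0],[0,0,0]]}' | grep -E "pos|force|width"; done
```

```text
tool_pos: [524.9, -80.1, 179.8]
wrist_force: [-3.8, -1.8, 1.5]
gripper_width: 14.9
tool_pos: [525.8, -80.1, 179.2]
wrist_force: [-11.3, -3.0, 8.6]
gripper_width: 14.6
```

```bash
python3 -m inch '{"gripper":[10,10,10,10,10],"delta_pos":[[0,0,0.5],[0,0,1],[0,0,1],[0,0,1],[0,0,1]],"twist":[[0,0,0],[0,0,0],[0,0,0],[0,0,0],[0,0,0]]}' 60
python3 - <<'E'
from h import *
P,T=tool(); d=cams.get_image("wrist"); s=cams.get_image("scene"); pickle.dump((d,s),open("w7.pkl","wb"))
a=cv2.resize(d["pixels"][110:250,180:390],None,fx=2.6,fy=2.6,interpolation=2)[:,:546]; b=cv2.resize(s["pixels"][200:330,240:400],None,fx=1.58*1.0,fy=1.58,interpolation=2)
o=np.zeros((600,800,3),np.uint8); o[:a.shape[0],:a.shape[1]]=a; b=cv2.resize(s["pixels"][205:315,260:390],None,fx=1.95,fy=1.95); o[a.shape[0]:a.shape[0]+b.shape[0],:b.shape[1]]=b[:236]
cv2.imwrite("pics/w7.png",o[:,:,::-1])
m=P+T.apply([0,0,170.6]); print("mouth rel S",[round(float((m-S)@k),1) for k in(ex,ey,ez)])
E
```

```text
time: 18.1
tool_pos: [526.6, -80.3, 179.5]
orientation: [-0.043, 0.923, 0.113, 0.364]
wrist_force: [-25.2, -5.4, 21.4]
gripper_width: 14.3
mouth rel S [-36.3, -61.2, 39.9]
```

View pics/w7.png

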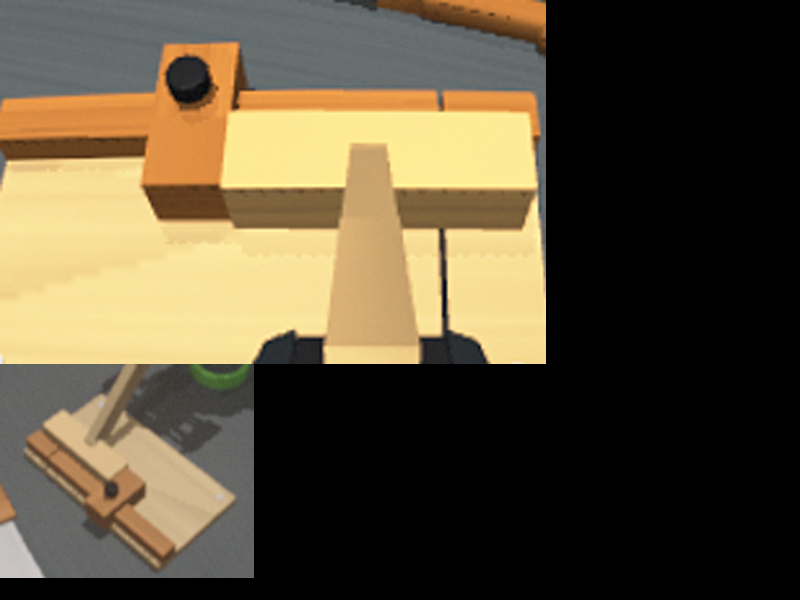

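The wrist view shows the notch straddling the near top edge between the stop and the slot. The offcut is flush with the fence and its left end is at the stop. I'll check that the push holds steady, then hand in.

```bash
python3 -m inch '{"gripper":[10,10,10,10,10,10,10,10,10,10],"delta_pos":[[0,0,0],[0,0,0],[0,0,0],[0,0,0],[0,0,0],[0,0,0],[0,0,0],[0,0,0],[0,0,0],[0,0,0]],"twist":[[0,0,0],[0,0,0],[0,0,0],[0,0,0],[0,0,0],[0,0,0],[0,0,0],[0,0,0],[0,0,0],[0,0,0]]}'
python3 - <<'E'
from h import *
d=cams.get_image("wrist"); p=pickle.load(open("w7.pkl","rb"))[0]["pixels"]
print("diff",np.abs(d["pixels"].astype(int)-p)[110:200,180:390].mean())
# expected offcut end / stop corner on the picture vs the fence frame
for x,y,z in((-38,0,38),(-38,-130,38),(0,0,38)): print((x,y,z),((proj(d,S+x*ex+y*ey+z*ez,True)-[180,110])*2.6).round(0))
E
```

```text
time: 19.2
tool_pos: [526.6, -80.3, 179.5]
orientation: [-0.043, 0.923, 0.113, 0.364]
wrist_force: [-24.5, -4.9, 20.8]
gripper_width: 14.4
diff 1.0103174603174603
(-38, 0, 38) [217. 187.]
(-38, -130, 38) [535. 187.]
(0, 0, 38) [225. 110.]
```

```bash
python3 -c "
from bench import robot
robot.close_job(); print(robot.read_state()['wrist_force'])"
```

```text
the job is handed in; nothing more can be done
the job is handed in; nothing more can be done
```

The job is handed in, and the stick is holding the offcut in place. I laid the offcut on the board with its end at the stop and pushed it to the fence with closed fingers. Then I raised the stick 12 mm, drew it off the hook and set its notch on the offcut's near top edge. It leans at 43°, about 61 mm right of the stop and clear of the slot.

**Last checks:**
- **Push:** it held steady for over a second at about 25 N towards the fence and 21 N down. That is roughly 32 N along the stick, against the 70 N limit.
- **Offcut:** in the last wrist picture it lay flush with the fence and across the slot, with only the stick touching it.
- **Notch:** the computed mouth position was within about 2 mm of the offcut's edge, which agrees with the notch being seated.

**Uncertain or less clean:**
- **Gap at the stop:** the offcut's end measured 1–2 mm short of the stop, about the size of the measuring error. The picture showed no visible gap, and the allowance is 4 mm.
- **Hard finger push:** pushing the offcut to the fence briefly reached about 100 N at the wrist. That was harder than intended but under the 120 N limit. The same push loaded the fingers, and I had no separate reading to compare with the 40 N limit on the arm and gripper body.

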